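# Check the jar caps and shelve the jars

## Robot

A 6-joint arm with a two-finger parallel gripper is mounted at the origin on a cart in front of the work surface, level with it; the furniture and walls round the work are solid. World frame = base frame: x ahead of the robot, y to its left, z up, the work surface at z = 0. Lengths are in m, angles in rad, forces in N, time in s.
With the tool pointing down it reaches from about 0.325 to 0.9 m from the base axis. Payload 6.1 kg.
Tool frame: the origin (TCP) lies midway between the tips of the shut fingers; the grasp point (between the pads) lies 19 mm behind it; z points along the fingers, y is the line along which they close (so a half turn about z gives the same grasp; the last joint's range is limited). The gripper opens to 85 mm and grips with 20 to 120 N. Pads are 22 mm wide; open, the fingers measure 114 mm over their backs; the gripper's body (76 mm by 85 mm) begins 54 mm behind the grasp point. The pads swing forward as they close: fully open they stand 13 mm farther back than shut.
Start: joints at [-0.126, 0.22, 1.526, -0, 1.395, -0.126], TCP at [0.625, -0, 0.231] pointing down, gripper open.
Joint ranges: [-2.98, 2.98], [-0.91, 2.08], [0.09, 2.57], [-1.24, 4.39], [0.2, 2.65], [-2.68, 2.68]. Speed limits (rad/s): [2.57, 2.57, 3.01, 3.14, 3.14, 3.14].

## Interface

Orientations are given as [roll, pitch, yaw] about the fixed x, y, z axes, in that order (R = Rz(yaw) Ry(pitch) Rx(roll)).
In Python, from plant import movep, move_l, set_joints, gripper_to, hold, inverse_kinematics, observe, get_image, get_calibration, Unreachable, job_done gives the robot as it stands. Calls block until the motion is done:
- movep(position, orientation): joint-space move of the TCP to a pose.
- move_l(position, feed=0.15, rotation=None, max_force=None): straight line of the TCP; rotation=None keeps the orientation; feed is the mean speed in m/s. With max_force (N) it stops when the force on the tool has changed by that much, and returns True; else False.
- set_joints(angles): joint-space move.
- gripper_to(opening, f_grip=None): finger opening in m; f_grip is the grip in N (None keeps the last); returns when the fingers have stopped.
- hold(seconds).
- inverse_kinematics(position, orientation): joint angles nearest the present ones, or None.
- observe(): the state.
- get_image(name): name is "scene" or "side" or "wrist"; returns (picture, depth): 480x640x3 uint8, red, green, blue; 480x640 float32, m along the optical axis (not along the pixel's ray), 0 where there is no reading.
- get_calibration(name): a dict with "intrinsics" (3x3 intrinsics, pixels), "world_from_camera" (4x4, takes a point from camera to world coordinates). Camera axes: x right, y down, z forward; pixel columns grow to the right and rows downward; lengths in m; the calibration is good to about 2 mm. A picture is of the moment at which its call begins: read the wrist's pose just before it. get_calibration takes no time and is no camera call; for the wrist camera it gives the pose at the moment of the call.
A pose or a line that the arm cannot do raises Unreachable and nothing moves.
- job_done(): hands the job in; it is judged then, once.
The state is a dict: "time_s": time; "q": joint angles; "joint_velocities": joint speeds; "joint_torque": joint torques, N m; "eef_pos": TCP position; "tcp_rot": TCP orientation; "ft_force": force on the tool from outside, world axes, zero at the start; "torque": the same for the moment, N m; "opening": finger opening in m; "grasp_force": force on a finger pad.
Only numpy, scipy, OpenCV 4.12 (cv2) and the standard library are available. Lean on these libraries where they do the work, as an engineer would, in place of code of your own. Each camera call takes 0.05 s, during which the arm holds its last target. There are 200 camera calls.

## Task

Try the screw cap of each of the three square jars in the carrier and turn any that is loose clockwise until it is fully tight, before you lift that jar out. Put all three jars upright on the low steel shelf, one in each bay, and let go. Do not drop a jar or knock the other things about.

Things in the scene. Friction and masses are not known exactly. Their poses are not given: they have to be found in the camera images.
- jar_a_mid (a point): Square white stoneware jar, 56 x 56 mm, 104 mm tall overall; one of three that look alike, standing upright in the carrier at the start. This point is on its axis, 52 mm above its underside; z up, x and y parallel to its sides. Body up to 70 mm, neck to 78 mm, then a round finely ribbed metal screw cap, 50 mm across and 26 mm tall (its middle 39 mm above this point). 0.2 to 0.4 kg. The cap is held on the thread, so the jar may be carried by it.
- jar_b_mid (a point): Square white stoneware jar, 56 x 56 mm, 104 mm tall overall; one of three that look alike, standing upright in the carrier at the start. This point is on its axis, 52 mm above its underside; z up, x and y parallel to its sides. Body up to 70 mm, neck to 78 mm, then a round finely ribbed metal screw cap, 50 mm across and 26 mm tall (its middle 39 mm above this point). 0.2 to 0.4 kg. The cap is held on the thread, so the jar may be carried by it.
- jar_c_mid (a point): Square white stoneware jar, 56 x 56 mm, 104 mm tall overall; one of three that look alike, standing upright in the carrier at the start. This point is on its axis, 52 mm above its underside; z up, x and y parallel to its sides. Body up to 70 mm, neck to 78 mm, then a round finely ribbed metal screw cap, 50 mm across and 26 mm tall (its middle 39 mm above this point). 0.2 to 0.4 kg. The cap is held on the thread, so the jar may be carried by it.
- cap_a (a joint): Turn of the screw cap on jar_a, rad, about the jar's upright axis; grows as the cap is turned clockwise seen from above (tightening). A loose cap turns with a light drag of 0.1 N m until it meets the firm stop of the thread, where it is tight; it is loose by 0.8 rad at most. The reading at the stop is not marked and differs from jar to jar: only trying the cap tells whether it is tight.
- cap_b (a joint): Turn of the screw cap on jar_b, rad, about the jar's upright axis; grows as the cap is turned clockwise seen from above (tightening). A loose cap turns with a light drag of 0.1 N m until it meets the firm stop of the thread, where it is tight; it is loose by 0.8 rad at most. The reading at the stop is not marked and differs from jar to jar: only trying the cap tells whether it is tight.
- cap_c (a joint): Turn of the screw cap on jar_c, rad, about the jar's upright axis; grows as the cap is turned clockwise seen from above (tightening). A loose cap turns with a light drag of 0.1 N m until it meets the firm stop of the thread, where it is tight; it is loose by 0.8 rad at most. The reading at the stop is not marked and differs from jar to jar: only trying the cap tells whether it is tight.
- carrier: Fixed grey plastic carrier, 71 x 245 mm (262 over its two wire handles) and 34 mm high, with three open-topped square cells in a row along its y axis, 85 mm apart (y = -85, 0, +85 mm), 59 mm inside, floor 6 mm up. The cells keep the square jars from turning. Origin under its centre, z up.
- riser: Fixed low steel shelf for jars, 94 x 268 mm, on four short feet; its flat top is 30 mm above the table. A wire guard, 6 mm thick, top 17 mm above the shelf's top, divides it into three bays in a row along its y axis at y = -85, 0, +85 mm; each is 72 mm or more clear either way. Origin under its centre on the table, z up.
- squeeze_0: Bystander: white squeeze bottle with a cone tip, 58 mm across, 208 mm tall, standing between carrier and riser (a similar pair at the far back left is not meant). Origin under its base.
- squeeze_1: Bystander: a second white squeeze bottle, the same size, standing beyond the first. Origin under its base.
- fig_1: Bystander: a green fig, about 50 mm, near the table's front edge. Origin near its underside.
- ring_1: Bystander: steel ring mould, 61 mm across, 40 mm tall, just behind the work (similar ones farther back are not meant). Origin under its centre.
- prep_bowl_0: Bystander: small steel bowl, 110 mm across, 42 mm tall, just behind the work (similar ones farther back are not meant). Origin under its centre.
- dial_timer: Bystander: round white dial timer, 64 mm across, 44 mm tall, just behind the work (similar ones farther back are not meant). Origin under its centre.
Not all that is in view belongs to the job. Leave any turquoise look-alike of the part that bears jar_a_mid alone. Leave any purple look-alike of the part that bears jar_b_mid alone.

How it is judged:
At the end, for the whole second after the job is handed in: All three caps are within 0.12 rad of their thread stop; each jar stands upright (within 0.08 rad) in a bay of the riser, its underside on the shelf top (middle 76 to 87 mm above the riser's origin, within 20 mm of the riser's centre line across and 105 mm along), at rest and released (value of joint cap_a above 0.78 rad and x of jar_a_mid in the frame of riser between -0.02 and 0.02 m and y of jar_a_mid in the frame of riser between -0.105 and 0.105 m and z of jar_a_mid in the frame of riser between 0.076 and 0.087 m and angle between each of jar_a_mid, jar_b_mid, jar_c_mid's own z axis and vertical below 0.08 rad and linear speed of each of jar_a, jar_b, jar_c below 0.03 m/s and value of joint cap_b above 0.38 rad and x of jar_b_mid in the frame of riser between -0.02 and 0.02 m and y of jar_b_mid in the frame of riser between -0.105 and 0.105 m and z of jar_b_mid in the frame of riser between 0.076 and 0.087 m and value of joint cap_c above 0.58 rad and x of jar_c_mid in the frame of riser between -0.02 and 0.02 m and y of jar_c_mid in the frame of riser between -0.105 and 0.105 m and z of jar_c_mid in the frame of riser between 0.076 and 0.087 m); the robot touches nothing.
It fails at once if a jar is lifted out of the carrier while its cap is still loose (more than 0.15 rad from its stop) ((z of jar_a_mid in the frame of carrier above 0.088 m and value of joint cap_a below 0.75 rad) or (z of jar_b_mid in the frame of carrier above 0.088 m and value of joint cap_b below 0.35 rad) or (z of jar_c_mid in the frame of carrier above 0.088 m and value of joint cap_c below 0.55 rad)).
It fails at once if a jar is dropped or flung (faster than 1.1 m/s) or tipped over (linear speed of any of jar_a, jar_b, jar_c above 1.1 m/s or angle between any of jar_a_mid, jar_b_mid, jar_c_mid's own z axis and vertical above 0.8 rad).
It fails at once if a bystander is knocked away (more than 30 mm) (distance of any of squeeze_0, squeeze_1, fig_1, ring_1, prep_bowl_0, dial_timer from where it was at the start of the episode above 0.03 m).
It also fails if it takes over 72 s, if anything falls off the work surface, if the arm or the gripper's body presses on something with over 40 N, if the wrist force passes 120 N, or if a joint passes its speed limit or range.

## Working session

There is one attempt and no reset: what is moved stays moved. The work goes in short steps, each a Python script; the robot and the scene stay as the last script left them, time stands still between calls to the robot, and variables do not carry over. Pictures are saved under pics/ and viewed, at most 10 in all, crops included, and the job is handed in when it is done.

```bash
mkdir -p pics; ls; python3 - <<'E'
from plant import *
import cv2,numpy as np
for n in("scene","side","wrist"):
    im,d=get_image(n); c=get_calibration(n)
    cv2.imwrite(f"pics/{n}0.png",im[:,:,::-1]); np.savez(f"{n}0.npz",im=im,d=d,K=c["intrinsics"],T=c["world_from_camera"])
    print(n,np.round(c["world_from_camera"],3).tolist(),c["intrinsics"][0][0])
s=observe();print(s)
E
```

```text
pics
scene [[0.853, -0.269, 0.448, -0.062], [-0.523, -0.435, 0.733, -0.984], [-0.002, -0.859, -0.512, 0.742], [0.0, 0.0, 0.0, 1.0]] 545.1415804790056
side [[-1.0, -0.006, -0.001, 0.549], [-0.003, 0.634, -0.774, 1.133], [0.005, -0.774, -0.634, 1.002], [0.0, 0.0, 0.0, 1.0]] 591.275828213346
wrist [[1.0, 0.001, -0.002, 0.625], [0.0, -0.945, -0.328, 0.085], [-0.002, 0.328, -0.945, 0.373], [0.0, 0.0, 0.0, 1.0]] 396.1409243512191
{'time_s': 0.15, 'q': array([-1.26075772e-01,  2.21057063e-01,  1.52738521e+00,  1.40381495e-06,
        1.39471197e+00, -1.26130266e-01]), 'joint_velocities': array([ 6.87852434e-04, -1.80996644e-03, -2.65277684e-03,  9.18126681e-05,
        2.17101384e-04, -1.30175229e-03]), 'joint_torque': array([ 5.24838761e-04, -4.97483325e+01, -3.89904678e+01, -1.73041117e-04,
        7.14129725e-03, -8.50862284e-05]), 'eef_pos': array([6.24513223e-01, 7.34785902e-05, 2.30423530e-01]), 'tcp_rot': array([-3.14004364e+00, -1.97813492e-04,  1.57085042e+00]), 'ft_force': array([-0.36150181, -0.43646165,  0.42591074]), 'torque': array([ 0.00528055, -0.04132581, -0.01740831]), 'grasp_force': 0.0, 'opening': 0.08520631413717965}
```

View pics/scene0.png

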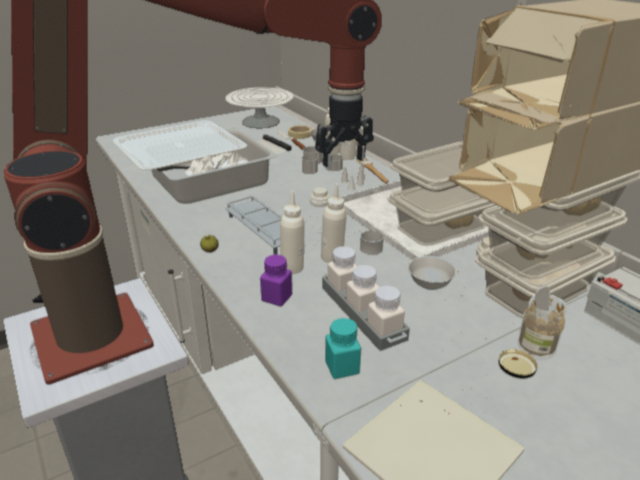

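View pics/side0.png

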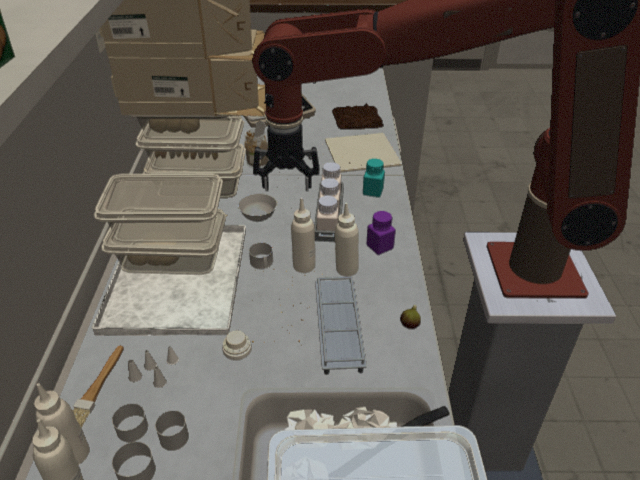

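Scene view: three white-capped jars in the grey carrier at about (343,257), (364,281), (386,302). The look-alikes, purple at (276,280) and turquoise at (343,348), are not in the carrier and stay alone. The riser is at about (258,220), with the squeeze bottles at (292,235) and (334,230). Next I measure these.

```bash
cat > h.py <<'E'
import numpy as np,cv2
def load(n):
    z=np.load(n+".npz");return z["im"],z["d"],z["K"],z["T"]
def cloud(d,K,T):
    v,u=np.mgrid[:480,:640]
    p=np.stack([(u-K[0,2])/K[0,0]*d,(v-K[1,2])/K[1,1]*d,d],-1)
    P=p@T[:3,:3].T+T[:3,3]; P[d<=0]=np.nan; return P
def comps(mask,P,amin=40):
    n,l,s,c=cv2.connectedComponentsWithStats(mask.astype(np.uint8))
    for i in range(1,n):
        if s[i,4]>=amin:
            q=P[l==i]; r=cv2.minAreaRect((q[:,:2]*1000).astype(np.float32))
            yield c[i].round(),s[i,4],np.nanmean(q,0).round(4),[np.round(x,1) for x in r]
E
python3 - <<'E'
from h import *
for n in("scene0","side0"):
    im,d,K,T=load(n);P=cloud(d,K,T);z=P[...,2]
    roi=(P[...,0]>.25)&(P[...,0]<.85)&(P[...,1]>-.5)&(P[...,1]<.6)
    print(n,"table z",np.nanmedian(z[roi&(abs(z)<.015)]))
    for lo,hi,name in((.102,.118,"captop"),(.022,.038,"riser"),(.038,.052,"guard/40mm"),(.012,.3,'all'),(.15,.24,'bottle')):
        print(name)
        for c in comps(roi&(z>lo)&(z<hi),P,60): print("  ",*c)
E
```

```text
scene0 table z -9.157720975977446e-05
captop
   [190. 158.] 730 [0.436  0.548  0.1088] [array([455.6, 542.9]), array([113. , 356.3]), np.float64(89.9)]
   [417. 205.] 439 [ 0.8166 -0.0568  0.107 ] [array([817.8, -39.2]), array([ 55.8, 171.5]), np.float64(2.5)]
   [333. 224.] 139 [ 0.5761 -0.0325  0.1098] [array([576.3, -28.9]), array([27.6, 57.1]), np.float64(48.1)]
   [292. 233.] 151 [ 0.4704 -0.0171  0.1098] [array([473.2, -14.1]), array([31.1, 57.2]), np.float64(64.3)]
   [344. 253.] 266 [ 0.5239 -0.1523  0.1088] [array([ 526.1, -149.8]), array([50.4, 49.5]), np.float64(28.9)]
   [514. 267.] 606 [ 0.8    -0.3842  0.1077] [array([ 809.4, -367.2]), array([ 72.3, 143.7]), np.float64(3.4)]
   [275. 260.] 203 [ 0.3856 -0.0906  0.104 ] [array([385.6, -90.1]), array([46.5, 46.7]), np.float64(5.1)]
   [364. 272.] 304 [ 0.518  -0.2366  0.1087] [array([ 519., -234.]), array([50.6, 47.6]), np.float64(11.7)]
   [549. 282.] 86 [ 0.8236 -0.4556  0.1033] [array([ 820.9, -455.9]), array([16.7, 57.9]), np.float64(85.2)]
   [387. 294.] 357 [ 0.512  -0.3211  0.1088] [array([ 513.7, -317.6]), array([
[... 11151 characters left out ...]
2.5]), array([412.1, 155. ]), np.float64(0.0)]
   [172. 429.] 703 [0.8228 0.4927 0.0314] [array([822.8, 492.3]), array([58.4, 54.3]), np.float64(89.8)]
   [150. 466.] 107 [0.8465 0.5681 0.0295] [array([846.2, 565.3]), array([33.4,  5.3]), np.float64(85.7)]
bottle
   [226. 137.] 1029 [ 0.8082 -0.3241  0.1953] [array([ 809.7, -358.3]), array([183.5,  77.1]), np.float64(88.2)]
   [205. 200.] 1305 [ 0.8199 -0.0263  0.1908] [array([818.9, -38.8]), array([180.3,  62. ]), np.float64(90.0)]
   [302. 213.] 228 [ 0.59   -0.0054  0.1682] [array([588.7,  -7.1]), array([40.4, 37.8]), np.float64(15.2)]
   [346. 218.] 235 [0.4853 0.0125 0.1677] [array([485.3,   8.8]), array([36.2, 39.9]), np.float64(78.6)]
```

View pics/wrist0.png

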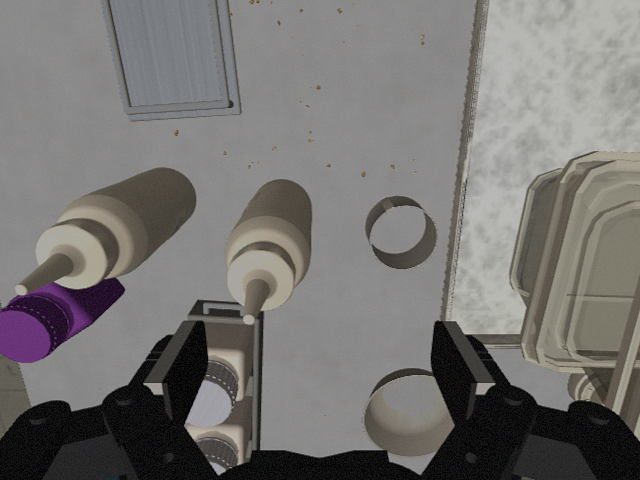

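Measured so far:

| Item | Position (m) | Check |
|---|---|---|
| Cap tops | (0.526,-0.147), (0.520,-0.230), (0.5145,-0.3145) | z ≈ 0.109, 84 mm apart, fits the given sizes |
| Carrier | yaw ≈ -0.07 rad | |
| Riser | ≈ (0.503, 0.208) | yaw ≈ +0.063 rad |

In the wrist view, two jars show between the fingers at (215,385) and (215,450), with purple at the left. Next I take close wrist looks at the riser and the carrier.

```bash
cat > look.py <<'E'
from plant import *
from h import *
for n,p in(("riserw",(.503,.16,.36)),("carrw",(.52,-.28,.30))):
    movep(p,[np.pi,0,np.pi/2]); hold(.2)
    c=get_calibration("wrist");im,d=get_image("wrist");K,T=c["intrinsics"],c["world_from_camera"]
    np.savez(n,im=im,d=d,K=K,T=T);cv2.imwrite(f"pics/{n}.png",im[:,:,::-1])
    P=cloud(d,K,T);z=P[...,2];print(n,observe()["time_s"])
    for lo,hi in((.1,.118),(.02,.036),(.022,.06),(.04,.055)):
        for q in comps((z>lo)&(z<hi)&(P[...,0]<.66),P,150): print(lo,*q)
E
python3 look.py
```

```text
riserw 1.35
0.1 [301. 311.] 375 [0.483  0.0262 0.1092] [array([482.1,  20.5]), array([56.7, 24.1]), np.float64(1.9)]
0.1 [390. 324.] 443 [0.5828 0.0101 0.1094] [array([584.8,   4.2]), array([57. , 25.4]), np.float64(17.7)]
0.1 [226. 390.] 1061 [ 0.3887 -0.0856  0.1037] [array([388.4, -86.6]), array([47.9, 47.8]), np.float64(0.9)]
0.1 [339. 430.] 1127 [ 0.5278 -0.1423  0.1087] [array([ 528.2, -145.3]), array([49.7, 48.4]), np.float64(90.0)]
0.02 [319. 107.] 1689 [0.5034 0.2359 0.0295] [array([504.1, 208.8]), array([ 94.2, 267.7]), np.float64(3.6)]
0.02 [315.  54.] 5521 [0.4988 0.295  0.0298] [array([498.8, 293.9]), array([74.2, 79.5]), np.float64(3.6)]
0.02 [320. 136.] 4669 [0.5042 0.2086 0.0298] [array([504.2, 207.3]), array([74.2, 81.5]), np.float64(3.5)]
0.02 [186. 148.] 790 [0.3479 0.1953 0.0297] [array([342.2, 192.5]), array([43.6, 48.7]), np.float64(6.8)]
0.02 [324. 209.] 3791 [0.5095 0.1221 0.0298] [array([509.5, 121. ]), array([74.3, 79.8]), np.float64(3.7)]
0.02 [302. 281.] 202 [0.4799 0.0258 0.0283] [array([478.7,  20.7]), array([55.6, 22. ]), np.float64(1.1)]
0.02 [379. 290
[... 2405 characters left out ...]
5]), np.float64(33.6)]
0.022 [180.  11.] 591 [ 0.3964 -0.1157  0.0406] [array([ 398.3, -114.6]), array([41. ,  2.7]), np.float64(30.4)]
0.022 [320. 131.] 5918 [ 0.522  -0.2218  0.0341] [array([ 522.4, -228. ]), array([251.6,  71.2]), np.float64(86.0)]
0.022 [208. 239.] 877 [ 0.4022 -0.3309  0.0419] [array([ 405.3, -338.4]), array([35.9, 72.6]), np.float64(33.4)]
0.04 [176.  10.] 232 [ 0.3952 -0.1164  0.0473] [array([ 395.5, -116.3]), array([34.4,  2.2]), np.float64(30.1)]
0.04 [316. 202.] 170 [ 0.5181 -0.2888  0.0475] [array([ 518.2, -289.9]), array([ 3.4, 53.4]), np.float64(85.7)]
0.04 [206. 241.] 362 [ 0.4018 -0.3305  0.0475] [array([ 405.1, -338.6]), array([35.1, 72.6]), np.float64(33.2)]
```

```bash
python3 -c "
import cv2;i=cv2.imread('pics/carrw.png')[0:320,120:440];cv2.imwrite('pics/carrcrop.png',cv2.resize(i,None,fx=1.8,fy=1.8))"
```

```text
(no output)
```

View pics/carrcrop.png

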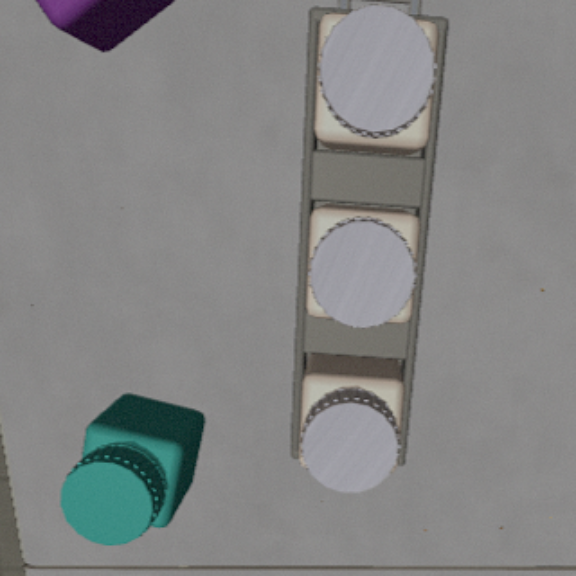

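The three white jars stand in the carrier at crop (375,68), (362,270) and (350,445). The turquoise and purple ones are outside it and stay alone. Trying the nearest cap now.

```bash
cat > act.py <<'E'
from plant import *
from h import *
J=[(.5275,-.1474),(.5215,-.231),(.5156,-.315)]
B=[(.4986,.2937),(.504,.2088),(.5094,.1240)]
pi=np.pi; D=lambda y:[pi,0,y]
ZG=.077
def tighten(i,y0=1.1,y1=-.05,lim=.6):
    x,y=J[i]
    gripper_to(.064,40)
    movep((x,y,.15),D(y0)); 
    hit=move_l((x,y,ZG),feed=.12,max_force=15)
    gripper_to(.03,60); s=observe(); print("grip",hit,s["opening"],s["grasp_force"],s["eef_pos"].round(4),s["time_s"])
    t0=s["torque"][2]; w=y0; log=[]
    while w>y1:
        w-=.08; movep((x,y,ZG),D(w)); s=observe(); log.append((round(s["tcp_rot"][2],2),round(s["torque"][2]-t0,2)))
        if abs(log[-1][1])>lim: break
    print(log, s["ft_force"].round(1), s["time_s"]); return w
def carry(i,b,w):
    (x,y),(u,v)=J[i],B[b]; wp=w+.133; dz=.024; Z=.32
    move_l((x,y,Z),feed=.25)
    s=observe(); print("up",s["opening"],s["ft_force"].round(1))
    move_l((u,v,Z),feed=.3,rotation=D(wp))
    move_l((u,v,ZG+dz+.02),feed=.25)
    hit=move_l((u,v,ZG+dz-.004),feed=.05,max_force=5)
    s=observe(); print("down",hit,s["eef_pos"].round(4),s["ft_force"].round(1))
    gripper_to(.064); move_l((u,v,.16),feed=.2); print(observe()["time_s"])
E
python3 - <<'E'
from act import *
print(tighten(2))
E
```

```text
grip False 0.04765626598987717 61.75802707672119 [ 0.5168 -0.3159  0.0788] 5.2917
[(np.float64(1.02), np.float64(-0.08)), (np.float64(0.94), np.float64(-0.04)), (np.float64(0.86), np.float64(1.89))] [ 2.7 -1.6  5.8] 6.0417
0.8600000000000001
```

The torque jumps to 1.9 N m after about 0.2 rad, so this cap has reached its stop. I release the twist by regripping, then carry.

```bash
python3 - <<'E'
from act import *
gripper_to(.056); gripper_to(.03,60); print(observe()["opening"],observe()["time_s"])
carry(2,0,.86)
im,_=get_image("side");cv2.imwrite("pics/s1.png",im[130:430,180:480,::-1])
E
```

```text
0.04782033376061763 6.5167
up 0.04756906987688028 [-0.4  0.8 -5.1]
down True [0.4995 0.2939 0.1008] [ 0.1 -0.5  3.1]
11.975
```

View pics/s1.png

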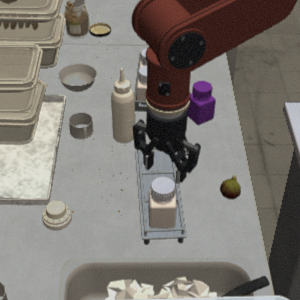

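The first jar stands in the far bay at crop (163,200), upright and released. On to the middle jar, with the same test and carry, but lifting only if the stop was felt.

```bash
python3 - <<'E'
from act import *
move_l((*B[0],.28),feed=.25); movep((*J[1],.28),D(1.1))
w=tighten(1)
if w>-.05:
    gripper_to(.056); gripper_to(.03,60)
    carry(1,1,w)
E
```

```text
grip False 0.04730038677964624 61.792484521865845 [ 0.5228 -0.2318  0.0787] 16.4
[(np.float64(1.02), np.float64(-0.11)), (np.float64(0.94), np.float64(-0.1)), (np.float64(0.86), np.float64(-0.11)), (np.float64(0.78), np.float64(-0.09)), (np.float64(0.7), np.float64(-0.11)), (np.float64(0.62), np.float64(-0.09)), (np.float64(0.54), np.float64(-0.05)), (np.float64(0.46), np.float64(1.47))] [ 0.8 -1.2  5.4] 18.4
up 0.04745615799166322 [-0.3 -0.7 -3.8]
down True [0.505  0.2088 0.1009] [ 0.6 -0.1  3.9]
23.7667
```

```bash
python3 - <<'E'
from act import *
move_l((*B[1],.28),feed=.25); movep((*J[0],.28),D(1.1))
w=tighten(0)
if w>-.05:
    gripper_to(.056); gripper_to(.03,60)
    carry(0,2,w)
    move_l((*B[2],.28),feed=.25); movep((.5,-.2,.36),D(pi/2))
    im,d=get_image("side");c=get_calibration("side");cv2.imwrite("pics/s3.png",im[130:430,180:480,::-1])
    P=cloud(d,c["intrinsics"],c["world_from_camera"]);z=P[...,2]
    for q in comps((z>.124)&(z<.145)&(P[...,1]>.05)&(P[...,1]<.36)&(P[...,0]<.6),P,60):print(*q)
    print(observe()["time_s"])
E
```

```text
grip False 0.04744128724140832 61.493271589279175 [ 0.5284 -0.1478  0.0787] 27.5917
[(np.float64(1.02), np.float64(-0.14)), (np.float64(0.94), np.float64(0.76))] [-4.8 -1.6  6.8] 28.0917
up 0.04741811986689637 [ 0.2  1.1 -4. ]
down True [0.5107 0.1241 0.1013] [ 0.9 -1.1  4.7]
32.9083
[556. 244.] 189 [-0.003   0.0632  0.1327] [array([-0.6, 61.1]), array([22.1, 91.3]), np.float64(90.0)]
[336. 263.] 294 [0.5103 0.1306 0.1313] [array([509.1, 127.7]), array([51.5, 47.9]), np.float64(54.9)]
[339. 288.] 342 [0.5054 0.2149 0.1315] [array([505.5, 212.3]), array([50.6, 47. ]), np.float64(68.4)]
[343. 317.] 396 [0.4997 0.2985 0.1318] [array([500. , 295.6]), array([48.1, 49.7]), np.float64(29.5)]
34.8583
```

View pics/s3.png

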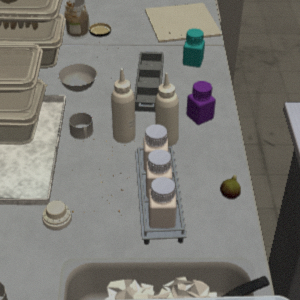

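All three jars stand upright in their bays at crop (155,140), (160,165) and (163,195). Their tops measure z ≈ 0.132, as expected, and the bystanders have not moved.

```bash
python3 -c "
from plant import *
hold(.5);print(job_done())"
```

```text
the job is handed in; nothing more can be done
None
```

I turned all three caps clockwise until the stop was felt (one had been about 0.6 rad loose), and the jars now stand upright and released, one in each bay of the steel shelf; I handed the job in at about 35 s, and no verdict was returned.

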